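# Fit the pan carrier that matches the balance's studs

### The arm

A 6-joint arm with a two-finger parallel gripper is mounted at the origin on the work surface. World frame = base frame: x ahead of the robot, y to its left, z up, the work surface at z = 0. Lengths are in mm, angles in rad, forces in N, time in s.
With the tool pointing down it reaches from about 350 to 875 mm from the base axis. Payload 15.5 kg.
Tool frame: the origin (TCP) lies between the finger pads; the fingertips stand 25 mm ahead of it and the grasp point (between the pads) lies 6 mm ahead of it (bot.tcp_to_tips is the z of the fingertips in the tool frame, in mm); z points along the fingers, y is the line along which they close (so a half turn about z gives the same grasp; the last joint's range is limited). The gripper opens to 85 mm and grips with 20 to 120 N. Pads are 22 mm wide; open, the fingers measure 114 mm over their backs; the gripper's body (76 mm by 85 mm) begins 54 mm behind the grasp point. The pads swing forward as they close: fully open they stand 13 mm farther back than shut.
Start: joints at [1.077, 0.494, 1.345, -0, 1.302, -0.096], TCP at [242.115, 576.201, 256.277] pointing down, gripper open.
Joint ranges: [-2.91, 2.91], [-0.82, 2.16], [0.22, 2.67], [-1.22, 4.37], [0.12, 2.79], [-3.08, 3.08]. Speed limits (rad/s): [1.89, 1.89, 2.57, 3.01, 3.01, 3.01].

### API

Orientations are given as a unit quaternion [w, x, y, z].
In Python, from station import status, snapshot, order, bot gives the robot as it stands.
- The arm moves only by the tool jog_arm, never from a script. Its argument "moves" is a list that holds one entry, the list of rows, each a list of 7 numbers: the turn, a rotation vector about the tool's x, y, z in rad, then the shift along the tool's x, y, z in mm, then the opening, from 0 (shut) to 1 (fully open). A call has 1 to 20 rows; each row shifts and turns the commanded pose from where the row before left it, along the tool's axes as they then stand; what a row does not reach is not made up. A row lasts 1/10 s, in which the tool goes at most 50 mm and 8.59 degrees, less where a joint would pass 70% of its speed; a pose out of reach is approached as far as the arm can. A call is refused whole if a number of a shift passes 50 or a number of a turn 0.15, either way. A call with a gripper value outside its range is refused whole. The fingers move at their own pace and stop on an object; the grip force is fixed at half the most. Time passes only in rows, so rows that do not move let the fingers close. It gives the time, the measured TCP pose, the force, the opening and the grip force at its end, in the units of the state.
- status.sense(): the state, without advancing time (a new reading comes with each control period).
- snapshot(name): name is "scene" or "top" or "wrist"; returns a dict with "img" (480x640x3 uint8, red, green, blue), "mtx" (3x3 intrinsics, pixels), "camera_from_world" (4x4, takes a point from world to camera coordinates); the wrist camera has in their place "mount" (4x4, takes a point from camera to tool coordinates, whose origin is the TCP and whose axes are the flange's). Camera axes: x right, y down, z forward; pixel columns grow to the right and rows downward; lengths in mm; the calibration is good to about 2 mm. A picture is of the moment at which its call begins: read the wrist's pose just before it. There is no depth.
- order.finish_job(): hands the job in; it is judged then, once.
The state is a dict: "time_s": time; "qpos": joint angles; "joint_velocities": joint speeds; "joint_torque": joint torques, N m; "eef_pos": TCP position; "tcp_rot": TCP orientation; "force": force on the tool from outside, world axes, zero at the start; "moment": the same for the moment, N m; "finger_gap": finger opening in mm; "finger_force": force on a finger pad.
Only numpy, scipy, OpenCV 4.12 (cv2) and the standard library are available. Lean on these libraries where they do the work, as an engineer would, in place of code of your own. Each camera call takes 0.05 s, during which the arm holds its last target. There are 200 camera calls.

### The job

Three aluminium pan carriers lie on the granite slab, and only one of them has holes that line up with the four studs on top of the balance. Pick that one up by its lifting bar, seat it fully down on the stud plate with the studs through its holes, and let go; leave the other two carriers where they lie.

Things in the scene. Friction and masses are not known exactly. Their poses are not given: they have to be found in the camera images.
- carrier_a: A square bare-aluminium pan carrier, 120 x 120 mm, 8 mm thick, flat on the slab at the start, its bottom on the granite (height 0). From its middle stands a lifting bar 40 mm long (along its own x), 14 mm wide (y), 36 mm high, so its top is 44 mm above the carrier's underside. Origin: centre of the underside; z up. Mass 0.2 to 0.4 kg. It has four round through holes of 23 mm, at the corners of a square: centres at x = +-42 mm, y = +-42 mm.
- carrier_b: A square bare-aluminium pan carrier, 120 x 120 mm, 8 mm thick, flat on the slab at the start, its bottom on the granite (height 0). From its middle stands a lifting bar 40 mm long (along its own x), 14 mm wide (y), 36 mm high, so its top is 44 mm above the carrier's underside. Origin: centre of the underside; z up. Mass 0.2 to 0.4 kg. It has four round through holes of 23 mm, at the corners of an oblong rectangle: centres at x = +-42 mm, y = +-22 mm.
- carrier_c: A square bare-aluminium pan carrier, 120 x 120 mm, 8 mm thick, flat on the slab at the start, its bottom on the granite (height 0). From its middle stands a lifting bar 40 mm long (along its own x), 14 mm wide (y), 36 mm high, so its top is 44 mm above the carrier's underside. Origin: centre of the underside; z up. Mass 0.2 to 0.4 kg. It has four round through holes of 23 mm, in a diamond: centres at x = +-42 mm, y = 0 and at x = 0, y = +-42 mm.
- studs (a point): Centre of the seat face (z up, 70 mm above the slab) of the 130 mm square steel stud plate on the fixed cream balance; a carrier's underside rests here; x points away from the display. Four brass studs at x = +-42, y = +-22 mm rise 24 mm, 10 mm thick with 3 mm tips: 6 mm play in matching holes, fits after a half turn too. Loose bystanders up to 80 mm high, 100 mm or more from every bar.
Mind the look-alikes: they are no part of the job. Leave any orange or purple look-alike of the carrier_b alone.

How it is judged:
By the outcome, as a careful person would: the job done as asked, in the order asked, and still so for the second after the job is handed in, with the robot touching nothing.
It also fails if it takes over 35 s, if anything falls off the work surface, if the arm or the gripper's body presses on something with over 40 N, if the wrist force passes 120 N, or if a joint passes its speed limit or range.

## Working session

There is one attempt and no reset: what is moved stays moved. The work goes in short steps, Python scripts to look and compute and a tool call to move; the robot and the scene stay as the last step left them, time stands still between calls to the robot, and variables do not carry over. Pictures are saved under pics/ and viewed, at most 10 in all, crops included, and the job is handed in when it is done.

Besides the shell and the picture viewer there is one more tool, called as name(argument=value, ...), one argument or row to a line, values as JSON. jog_arm: Moves the arm, as the interface text tells. Its arguments: {"type":"object","properties":{"moves":{"type":"array"}},"required":["moves"]}

```bash
mkdir -p pics
python3 - <<'E'
from station import status, snapshot, order, bot
import cv2, numpy as np, pickle
s=status.sense();print(s)
for n in("top","scene"):
    d=snapshot(n);cv2.imwrite(f"pics/{n}0.png",d["img"][:,:,::-1]);pickle.dump(d,open(f"{n}.pkl","wb"));print(n,d["mtx"],d["camera_from_world"])
E
```

```text
{'time_s': 0.0, 'qpos': array([ 1.07750266e+00,  4.94165925e-01,  1.34613659e+00, -9.17899870e-06,
        1.30252947e+00, -9.54945108e-02]), 'joint_velocities': array([-3.54329981e-03,  2.90362862e-04, -7.48018220e-05, -1.94671180e-04,
       -1.33243060e-03,  3.70873028e-04]), 'joint_torque': array([ 5.91288044e-04, -8.82177258e+01, -3.83856618e+01, -2.88105057e-04,
        1.02872215e-02, -4.19276603e-05]), 'eef_pos': array([241.95281762, 575.89655443, 255.7091278 ]), 'tcp_rot': array([-1.75569217e-04,  1.97589488e-01,  9.80284658e-01, -5.94294364e-04]), 'force': array([-0.63612415,  0.05200295, -0.42710245]), 'moment': array([0.03572032, 0.00245309, 0.01844251]), 'finger_force': 0.0, 'finger_gap': 85.51669684588781}
top [[556.34459061   0.         318.73905486]
 [  0.         556.34459061 232.52200665]
 [  0.           0.           1.        ]] [[ 1.71011281e-02 -9.99667830e-01  1.92816428e-02 -4.78901138e+01]
 [-9.81032062e-01 -2.05002647e-02 -1.92758484e-01  5.10791471e+02]
 [ 1.93089734e-01 -1.56195223e-02 -9.81056770e-01  1.06992660e+03]
 [ 0.00000000e+00  0.00000000e+00  0.00000000e+00  1.00000000e+00]]
scene [[570.35940137   0.         317.52376109]
 [  0.         570.35940137 239.8661727 ]
 [  0.           0.           1.        ]] [[-5.92073113e-01  8.05728867e-01 -1.58247562e-02  3.04484112e+02]
 [ 6.40050615e-01  4.58214836e-01 -6.16744984e-01 -2.73171903e+02]
 [-4.89678099e-01 -3.75286767e-01 -7.87003940e-01  1.38493162e+03]
 [ 0.00000000e+00  0.00000000e+00  0.00000000e+00  1.00000000e+00]]
```

View pics/top0.png

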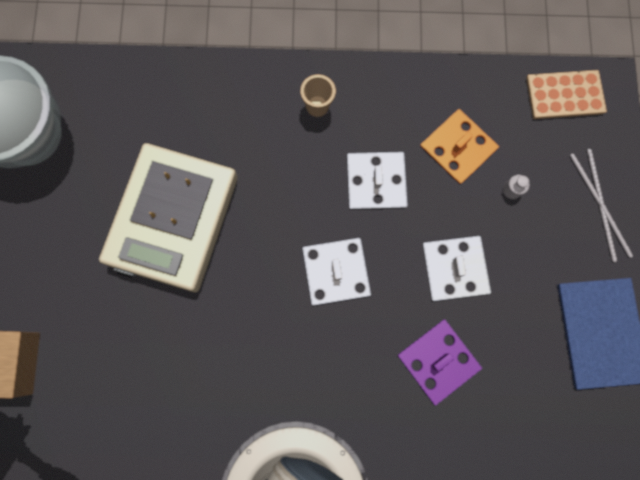

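View pics/scene0.png

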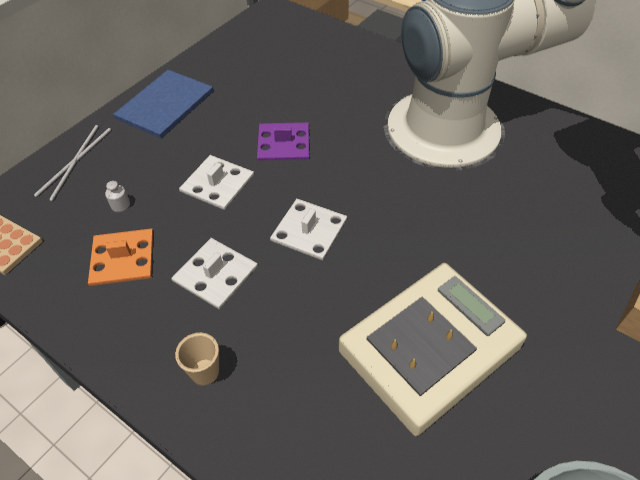

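The top view shows carrier_b, the white one with an oblong hole pattern, at about (457,268). carrier_c is at (378,180) and carrier_a at (337,271). The studs are around (170,198), with the display toward the bottom of the image. I'll enlarge both areas to read the pixels.

Run:
```python
import cv2, numpy as np
i=cv2.imread("pics/top0.png")
a=cv2.resize(i[225:315,412:502],(450,450),interpolation=cv2.INTER_CUBIC)
b=cv2.resize(i[150:250,120:220],(450,450),interpolation=cv2.INTER_CUBIC)
a=cv2.resize(i[225:315,412:502],(400,400),interpolation=cv2.INTER_CUBIC)
b=cv2.resize(i[150:240,125:215],(400,400),interpolation=cv2.INTER_CUBIC)
cv2.imwrite("pics/crop1.png",np.hstack([a,cv2.convertScaleAbs(b,alpha=1.6)]))
```

```text
(no output)
```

View pics/crop1.png

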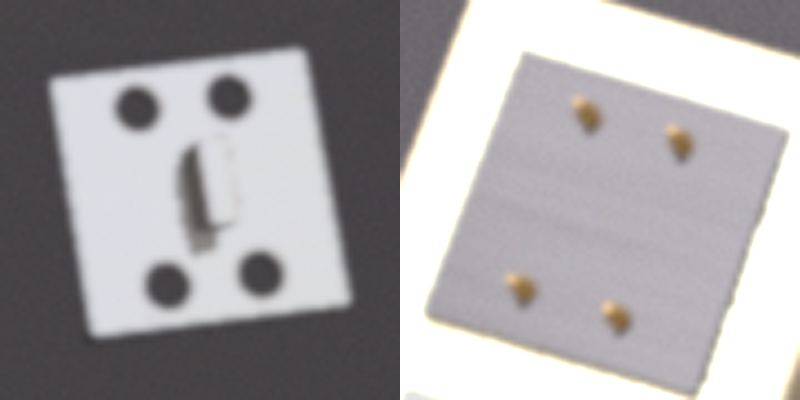

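```bash
cat > h.py <<'E'
import numpy as np, pickle
def back(d,uv,z):
    T=d["camera_from_world"];R=T[:3,:3];c=-R.T@T[:3,3]
    r=(np.c_[uv,np.ones(len(uv))]@np.linalg.inv(d["mtx"]).T)@R
    return (c+r*((z-c[2])/r[:,2])[:,None])[:,:2]
def fit(obj,w):
    m=w.mean(0);o=obj-obj.mean(0);e=w-m
    th=np.arctan2((o[:,0]*e[:,1]-o[:,1]*e[:,0]).sum(),(o*e).sum())
    c,s=np.cos(th),np.sin(th);R=np.array([[c,-s],[s,c]])
    return m-R@obj.mean(0),th,np.linalg.norm(e-o@R.T,axis=1).round(1)
E
python3 - <<'E'
import numpy as np,pickle
from h import *
d=pickle.load(open("top.pkl","rb"));k=90/400
f=lambda p,o:np.array(p,float)*k+o
P=np.array
# x = up in image (away from display), y = left
sq=lambda a,b:P([[a,b],[a,-b],[-a,-b],[-a,b]])
print("holes",fit(sq(42,22),back(d,f([(137,108),(230,97),(262,274),(168,286)],(412,225)),8)))
print("corn",fit(sq(60,60),back(d,f([(50,78),(305,48),(352,302),(92,337)],(412,225)),8)))
print("bar",back(d,f([(218,180)],(412,225)),44))
print("plate",fit(sq(65,65),back(d,f([(123,52),(389,131),(297,396),(27,317)],(125,150)),70)))
print("studbase",fit(sq(42,22),back(d,f([(195,129),(287,157),(222,331),(128,302)],(125,150)),70)))
print("tips",fit(sq(42,22),back(d,f([(178,102),(271,130),(205,305),(109,278)],(125,150)),94)))
E
```

```text
holes (array([ 451.11525942, -326.60627256]), np.float64(0.14465047621263136), array([0.3, 0.2, 0.3, 0.2]))
corn (array([ 451.44900504, -326.91868051]), np.float64(0.14306355175562063), array([1.5, 1.3, 1.3, 1.8]))
bar [[ 451.21650211 -325.66261607]]
plate (array([567.42665291, 255.02622763]), np.float64(-0.26846208291384754), array([1.6, 2.3, 2.4, 2.5]))
studbase (array([564.35282931, 255.27890769]), np.float64(-0.28741565217227055), array([0.2, 0.2, 0.1, 0.2]))
tips (array([569.93750143, 257.45286884]), np.float64(-0.28578466335390973), array([0.7, 0.1, 0.9, 0.4]))
```

jog_arm(
  moves=[
    [[0, 0, -0.136, 0, 0, 0, 1], [0, 0, -0.136, 0, 0, 0, 1], [0, 0, -0.135, 0, 0, 0, 1], [0, 0, -0.135, 0, 0, 0, 1], [0, 0, 0, -11, -39.2, 0, 1], [0, 0, 0, -11, -39.2, 0, 1], [0, 0, 0, -11, -39.2, 0, 1], [0, 0, 0, -11, -39.2, 0, 1], [0, 0, 0, -11, -39.2, 0, 1], [0, 0, 0, -11, -39.2, 0, 1], [0, 0, 0, -11, -39.2, 0, 1], [0, 0, 0, -11, -39.2, 0, 1], [0, 0, 0, -11, -39.2, 0, 1], [0, 0, 0, -11, -39.2, 0, 1], [0, 0, 0, -11, -39.2, 0, 1], [0, 0, 0, -11, -39.2, 0, 1]],
  ],
)

```text
time_s: 1.7
eef_pos: [440.6, 128.0, 256.2]
tcp_rot: [-0.0, -0.072, 0.997, 0.0]
force: [-0.2, 0.7, 0.3]
finger_gap: 85.5
finger_force: 0.0
```

jog_arm(
  moves=[
    [[0, 0, 0, 4.6, -37.8, 0, 1], [0, 0, 0, 4.6, -37.8, 0, 1], [0, 0, 0, 4.6, -37.8, 0, 1], [0, 0, 0, 4.6, -37.8, 0, 1], [0, 0, 0, 4.6, -37.8, 0, 1], [0, 0, 0, 4.6, -37.8, 0, 1], [0, 0, 0, 4.6, -37.8, 0, 1], [0, 0, 0, 4.6, -37.8, 0, 1], [0, 0, 0, 4.6, -37.8, 0, 1], [0, 0, 0, 4.6, -37.8, 0, 1], [0, 0, 0, 4.6, -37.8, 0, 1], [0, 0, 0, 4.6, -37.8, 0, 1], [0, 0, 0, 0, 0, 20, 1], [0, 0, 0, 0, 0, 0, 1], [0, 0, 0, 0, 0, 0, 1]],
  ],
)

```text
time_s: 3.2
eef_pos: [450.6, -326.5, 236.1]
tcp_rot: [-0.001, -0.072, 0.997, 0.001]
force: [0.4, 0.8, 0.5]
finger_gap: 85.5
finger_force: 0.0
```

```bash
cat > look.py <<'E'
from station import status, snapshot
import cv2, numpy as np, pickle, sys
from scipy.spatial.transform import Rotation as Ro
s=status.sense();d=snapshot("wrist");q=s["tcp_rot"]
T=np.eye(4);T[:3,:3]=Ro.from_quat(np.r_[q[1:],q[0]]).as_matrix();T[:3,3]=s["eef_pos"]
d["camera_from_world"]=np.linalg.inv(T@d["mount"])
cv2.imwrite(f"pics/{sys.argv[1]}.png",d["img"][:,:,::-1]);pickle.dump(d,open(sys.argv[1]+".pkl","wb"))
print(s["time_s"],s["eef_pos"],q,s["qpos"],s["force"],s["finger_gap"])
y=T[:3,1];print("tool y yaw",np.arctan2(y[1],y[0]))
E
python3 look.py w1
```

```text
3.2 [ 450.58124006 -326.51597785  236.12436184] [-5.33189347e-04 -7.20953543e-02  9.97397396e-01  6.40626124e-04] [-7.34460996e-01  4.19502766e-01  1.54141355e+00  1.26072967e-04
  1.18233922e+00 -2.44962113e+00] [0.4074589  0.80856874 0.45839699] 85.45354506698348
tool y yaw 1.715111631730208
```

View pics/w1.png

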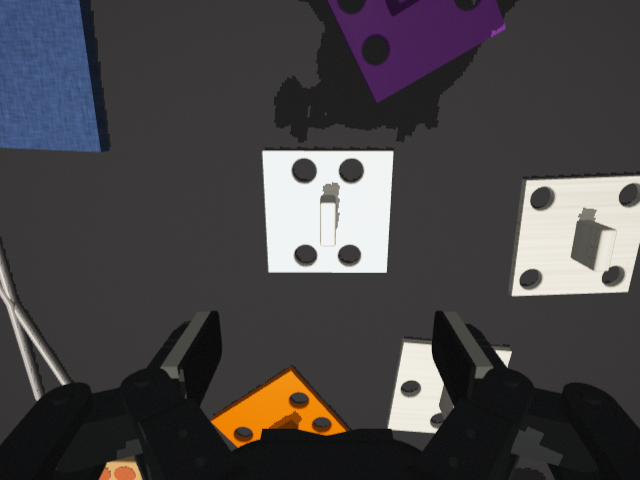

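The wrist image shows carrier_b straight ahead. Its holes are at (304,170), (351,170), (349,255) and (305,255), and its bar is vertical, so it is aligned with the fingers.

Run:
```python
from h import *
d=pickle.load(open("w1.pkl","rb"))
print(fit(np.array([[-42,-22],[-42,22],[42,22],[42,-22]]),back(d,np.array([(304.5,170.5),(351,170.5),(349.5,255),(305.5,255)]),8)))
print(back(d,np.array([(328,221.)]),44))
```

```text
(array([ 456.09021258, -324.98686292]), np.float64(0.1429686979867525), array([0.5, 0.4, 0.2, 0.2]))
[[ 453.07852418 -325.27691953]]
```

jog_arm(
  moves=[
    [[0, 0, 0, -3, 0.4, 38, 1], [0, 0, 0, 0, 0, 40, 1], [0, 0, 0, 0, 0, 40, 0.7], [0, 0, 0, 0, 0, 40, 0.6], [0, 0, 0, 0, 0, 25, 0.6], [0, 0, 0, 0, 0, 15, 0.6], [0, 0, 0, 0, 0, 0, 0.6], [0, 0, 0, 0, 0, 0, 0], [0, 0, 0, 0, 0, 0, 0], [0, 0, 0, 0, 0, 0, 0], [0, 0, 0, 0, 0, 0, 0], [0, 0, 0, 0, 0, 0, 0], [0, 0, 0, 0, 0, 0, 0]],
  ],
)

```text
time_s: 4.55
eef_pos: [454.4, -326.6, 39.8]
tcp_rot: [0.001, -0.072, 0.997, -0.001]
force: [-0.6, 2.3, 9.7]
finger_gap: 12.7
finger_force: 59.5
```

jog_arm(
  moves=[
    [[0, 0, 0, 0, 0, -20, 0], [0, 0, 0, 0, 0, -35, 0], [0, 0, 0, 0, 0, -35, 0], [0, 0, 0, 0, 0, -35, 0], [0, 0, 0, 0, 0, -35, 0], [0, 0, 0, -13, 37.3, 0, 0], [0, 0, 0, -13, 37.3, 0, 0], [0, 0, 0, -13, 37.3, 0, 0], [0, 0, 0, -13, 37.3, 0, 0], [0, 0, 0, -13, 37.3, 0, 0], [0, 0, 0, -13, 37.3, 0, 0], [0, 0, 0, -13, 37.3, 0, 0], [0, 0, 0, -13, 37.3, 0, 0]],
  ],
)

```text
time_s: 5.85
eef_pos: [513.8, -14.4, 199.1]
tcp_rot: [0.0, -0.072, 0.997, -0.0]
force: [0.7, -0.2, -3.2]
finger_gap: 12.9
finger_force: 59.5
```

jog_arm(
  moves=[
    [[0, 0, 0, -13, 37.3, 0, 0], [0, 0, 0, -13, 37.3, 0, 0], [0, 0, 0, -13, 37.3, 0, 0], [0, 0, 0, -13, 37.3, 0, 0], [0, 0, 0, -13, 37.3, 0, 0], [0, 0, 0, -13, 37.3, 0, 0], [0, 0, 0, -13, 37.3, 0, 0], [0, 0, 0.108, 0, 0, 0, 0], [0, 0, 0.108, 0, 0, 0, 0], [0, 0, 0.107, 0, 0, 0, 0], [0, 0, 0.107, 0, 0, 0, 0], [0, 0, 0, 0, 0, 0, 0], [0, 0, 0, 0, 0, 0, 0], [0, 0, 0, 0, 0, 0, 0]],
  ],
)

```text
time_s: 7.25
eef_pos: [566.3, 255.3, 198.5]
tcp_rot: [0.0, 0.141, 0.99, 0.0]
force: [0.2, -0.8, -3.8]
finger_gap: 12.9
finger_force: 59.9
```

```bash
python3 look.py w2
python3 - <<'E'
from station import snapshot
import cv2,pickle,numpy as np
d=snapshot("scene");cv2.imwrite("pics/scene2.png",d["img"][:,:,::-1])
E
```

```text
7.25 [566.32609791 255.31129577 198.52951087] [8.97750221e-05 1.41138867e-01 9.89989804e-01 2.88355401e-05] [ 3.27462100e-01  5.45794725e-01  1.42363587e+00 -3.22571258e-05
  1.17197583e+00 -9.60098295e-01] [ 0.20516035 -0.79553913 -3.7504346 ] 12.867985263094873
tool y yaw 1.287572926036138
```

View pics/w2.png

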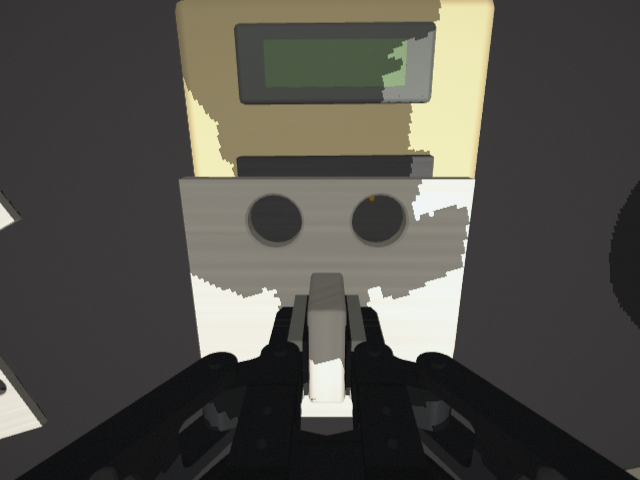

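The wrist view shows the carrier held square. Its near holes are at (275,219) and (379,219), and its edge corners at (180,180) and (475,179). The stud plate's display-side corners are at (237,157) and (433,156), with a stud tip showing at (372,198).

Run:
```python
from h import *
d=pickle.load(open("w2.pkl","rb"))
A=np.array
zt=198.5-39.8+8
print("car holes",fit(A([[-42,-22],[-42,22]]),back(d,A([(275,219.),(379,219)]),zt)))
print("car corners",fit(A([[-60,-60],[-60,60]]),back(d,A([(180,180.),(475,179)]),zt)))
print("bar top",back(d,A([(326,274.)]),zt+36))
print("plate",fit(A([[-65,-65],[-65,65]]),back(d,A([(237,157.),(433,156)]),70)))
def proj(w):
    p=d["camera_from_world"]@A([*w,1]);p=d["mtx"]@p[:3];return p[:2]/p[2]
for c in ((566.5,255.5),(568,257),(565,255)):
    t=-.286;R=A([[np.cos(t),-np.sin(t)],[np.sin(t),np.cos(t)]])
    for z in(70,94):print(c,z,[proj([*(A(c)+R@A(o)),z]).round(0) for o in([-42,-22],[-42,22],[-65,-65])])
```

```text
car holes (array([567.12206457, 254.36975879]), np.float64(-0.2831756351496292), array([0.3, 0.3]))
car corners (array([568.71184752, 254.30475206]), np.float64(-0.27973925003155103), array([0.5, 0.5]))
bar top [[535.66907471 263.10232423]]
plate (array([574.92348752, 258.06102868]), np.float64(-0.2780983891560609), array([1., 1.]))
(566.5, 255.5) 70 [array([295., 180.]), array([361., 181.]), array([228., 145.])]
(566.5, 255.5) 94 [array([292., 187.]), array([365., 187.]), array([217., 147.])]
(568, 257) 70 [array([298., 182.]), array([364., 182.]), array([231., 146.])]
(568, 257) 94 [array([295., 188.]), array([368., 188.]), array([221., 149.])]
(565, 255) 70 [array([294., 178.]), array([360., 179.]), array([226., 142.])]
(565, 255) 94 [array([290., 184.]), array([363., 185.]), array([216., 145.])]
```

View pics/scene2.png

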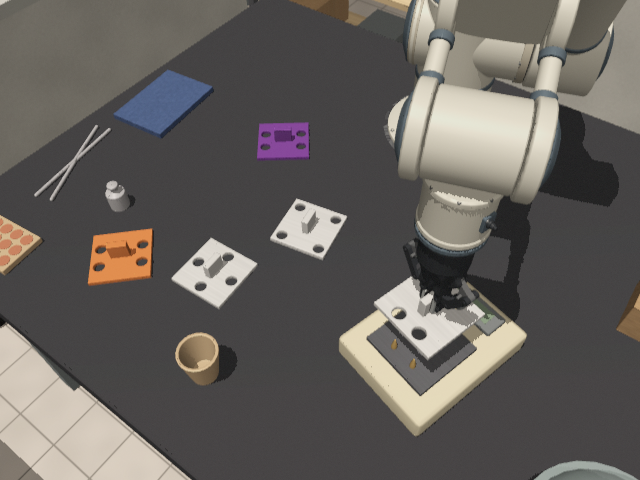

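Run:
```python
import cv2, numpy as np
a=cv2.resize(cv2.imread("pics/scene0.png")[285:405,360:485],None,fx=4.8,fy=4.8,interpolation=cv2.INTER_CUBIC)
cv2.imwrite("pics/crop2.png",cv2.convertScaleAbs(a,alpha=1.3))
```

```text
(no output)
```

View pics/crop2.png

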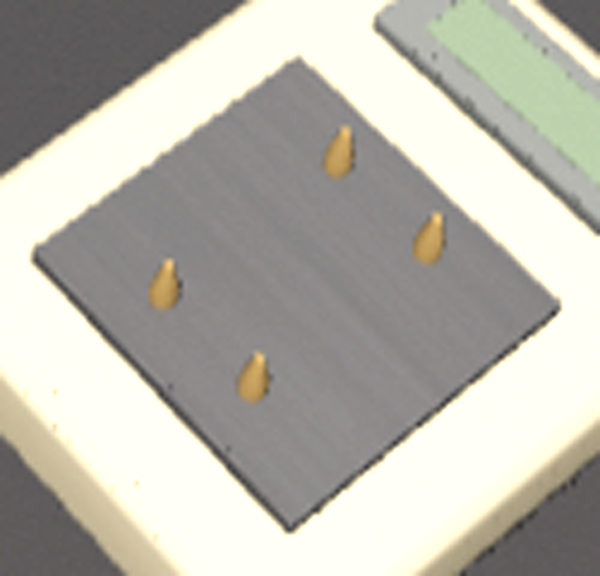

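In this crop the plate corners are at (298,58), (558,304), (290,528) and (36,254). The stud tips are at (347,126), (437,214), (260,353) and (169,261).

Run:
```python
from h import *
A=np.array
d=pickle.load(open("scene.pkl","rb"))
f=lambda p:A(p,float)/4.8+(360,285)
q=lambda a,b:A([[-a,-b],[-a,b],[a,b],[a,-b]])
print("plate",fit(q(65,65),back(d,f([(298,58),(558,304),(290,528),(36,254)]),70)))
print("tips",fit(q(42,22),back(d,f([(347,126),(437,214),(260,353),(169,261)]),94)))
print("base",fit(q(42,22),back(d,f([(337,172),(428,258),(251,396),(163,303)]),70)))
# carrier b start seen by scene: rough holes
print("carrier",fit(q(42,22),back(d,A([(214.,161),(235,171.5),(213.5,196),(197,190)]),8)))
```

```text
plate (array([575.87209009, 261.27349668]), np.float64(-0.2730251574548529), array([1.1, 2.1, 1. , 2.3]))
tips (array([572.83734291, 259.77908991]), np.float64(-0.2741162583239735), array([0.5, 0.3, 0.1, 0.3]))
base (array([576.19802869, 261.8886311 ]), np.float64(-0.278752290528152), array([0.3, 0.3, 0.1, 0.1]))
carrier (array([ 456.81162069, -327.10879425]), np.float64(0.21037203438639682), array([12.8,  7.6,  3.2,  3. ]))
```

jog_arm(
  moves=[
    [[0, 0, 0, -4, 4.3, 10, 0], [0, 0, 0, 0, 0, 20, 0], [0, 0, 0, 0, 0, 20, 0], [0, 0, 0, 0, 0, 0, 0], [0, 0, 0, 0, 0, 0, 0]],
  ],
)

```text
time_s: 7.85
eef_pos: [571.5, 258.5, 148.0]
tcp_rot: [-0.0, 0.142, 0.99, -0.0]
force: [0.3, -0.0, -2.7]
finger_gap: 12.9
finger_force: 59.8
```

```bash
python3 look.py w3
python3 - <<'E'
from station import snapshot
import cv2,pickle,numpy as np
d=snapshot("scene")
cv2.imwrite("pics/s3.png",d["img"][:,:,::-1]);pickle.dump(d,open("s3.pkl","wb"))
w=cv2.imread("pics/w3.png")[150:270,200:440]
s=d["img"][250:400,350:510,::-1]
w=cv2.resize(w,(480,240),interpolation=cv2.INTER_CUBIC);s=cv2.resize(s,(640,600))
cv2.imwrite("pics/c3.png",cv2.convertScaleAbs(np.vstack([cv2.copyMakeBorder(w,0,0,0,0,cv2.BORDER_CONSTANT),cv2.resize(s,(480,360),interpolation=cv2.INTER_CUBIC)]),alpha=1.5))
E
```

```text
7.85 [571.52996503 258.45737127 148.03291102] [-3.50658021e-04  1.42251090e-01  9.89830528e-01 -1.76006874e-04] [ 3.29534924e-01  6.11933408e-01  1.45535463e+00  6.31345460e-06
  1.07508930e+00 -9.55793860e-01] [ 0.29850968 -0.02118971 -2.69992196] 12.945068812526651
tool y yaw 1.2853259234173737
```

View pics/c3.png

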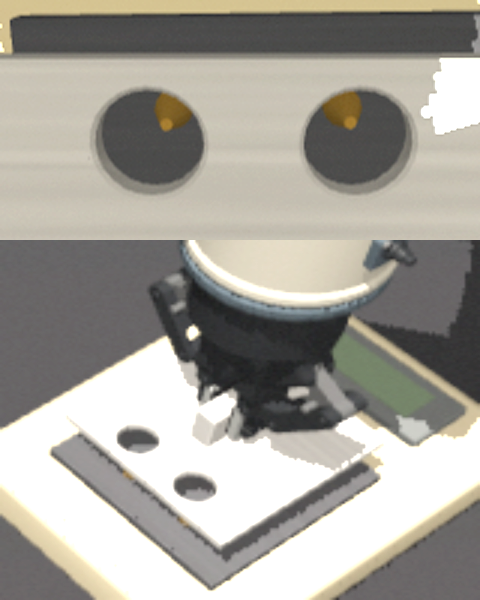

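Both near stud tips show through the holes, at (283,212) and (375,211). The hole centres are at about (274.5,220.5) and (379,220.5).

Run:
```python
from h import *
A=np.array;d=pickle.load(open("w3.pkl","rb"))
o=A([[-42,-22],[-42,22]])
h=fit(o,back(d,A([(274.5,220.5),(379,220.5)]),116.2)); s=fit(o,back(d,A([(283,212.),(375,211)]),94))
print(h,s); e=s[0]-h[0]; t=1.2853
print("err world",e,"tool",e@[-np.sin(t),np.cos(t)],e@[np.cos(t),np.sin(t)])
```

```text
(array([572.89923034, 257.22396646]), np.float64(-0.28528206212984925), array([0.2, 0.2])) (array([574.78935679, 258.28700211]), np.float64(-0.2741355066655483), array([0.1, 0.1]))
err world [1.89012645 1.06303565] tool -1.5142312032510465 1.5523294334742872
```

jog_arm(
  moves=[
    [[0, 0, -0.008, -1.5, 1.3, 0, 0], [0, 0, 0, 0, 0, 8, 0], [0, 0, 0, 0, 0, 8, 0], [0, 0, 0, 0, 0, 8, 0], [0, 0, 0, 0, 0, 8, 0], [0, 0, 0, 0, 0, 0, 0], [0, 0, 0, 0, 0, 0, 0]],
  ],
)

```text
time_s: 8.65
eef_pos: [573.1, 259.2, 116.0]
tcp_rot: [-0.0, 0.138, 0.99, -0.0]
force: [0.1, -0.5, -2.5]
finger_gap: 13.0
finger_force: 59.9
```

No contact so far, and the studs are inside the holes. I'll lower it the last few millimetres.

jog_arm(
  moves=[
    [[0, 0, 0, 0, 0, 2.5, 0], [0, 0, 0, 0, 0, 2, 0], [0, 0, 0, 0, 0, 1, 0], [0, 0, 0, 0, 0, 0.5, 0], [0, 0, 0, 0, 0, 0, 0], [0, 0, 0, 0, 0, 0, 0]],
  ],
)

```text
time_s: 9.25
eef_pos: [573.3, 259.2, 110.4]
tcp_rot: [0.0, 0.138, 0.99, 0.0]
force: [0.0, 0.5, -3.6]
finger_gap: 12.9
finger_force: 59.9
```

jog_arm(
  moves=[
    [[0, 0, 0, 0, 0, 0.5, 0], [0, 0, 0, 0, 0, 0.5, 0], [0, 0, 0, 0, 0, 0.3, 0], [0, 0, 0, 0, 0, 0, 0]],
  ],
)

```text
time_s: 9.65
eef_pos: [573.3, 259.2, 109.8]
tcp_rot: [0.0, 0.138, 0.99, 0.0]
force: [-4.3, -1.6, 8.8]
finger_gap: 12.8
finger_force: 61.9
```

It made contact at the expected seated height of 109.8. Releasing and backing off.

jog_arm(
  moves=[
    [[0, 0, 0, 0, 0, 0, 0.6], [0, 0, 0, 0, 0, 0, 0.6], [0, 0, 0, 0, 0, 0, 0.6], [0, 0, 0, 0, 0, 0, 0.6], [0, 0, 0, 0, 0, -15, 0.6], [0, 0, 0, 0, 0, -25, 0.6], [0, 0, 0, 0, 0, -35, 0.6], [0, 0, 0, 0, 0, -40, 1], [0, 0, 0, 40, 0, -20, 1], [0, 0, 0, 0, 0, 0, 1], [0, 0, 0, 0, 0, 0, 1], [0, 0, 0, 0, 0, 0, 1]],
  ],
)

```text
time_s: 10.85
eef_pos: [535.0, 270.0, 243.4]
tcp_rot: [-0.0, 0.138, 0.99, -0.0]
force: [0.2, -0.6, -0.4]
finger_gap: 85.1
finger_force: 0.0
```

```bash
python3 look.py w4
python3 - <<'E'
from station import snapshot
import cv2,numpy as np
s=snapshot("scene")["img"][:,:,::-1];w=cv2.imread("pics/w4.png")
a=cv2.resize(s[270:440,330:530],(400,340),interpolation=cv2.INTER_CUBIC)
b=cv2.resize(w,(400,300));c=np.zeros((340,400,3),np.uint8);c[:300]=b
e=cv2.resize(s,(800,600))[:260]
cv2.imwrite("pics/c4.png",np.vstack([np.hstack([a,c]),e]))
E
```

```text
10.85 [534.96656077 269.9985449  243.42156044] [-2.25907704e-04  1.38456469e-01  9.90368477e-01 -1.85484591e-04] [ 3.67832542e-01  4.69854254e-01  1.42758256e+00 -1.10917601e-04
  1.24473092e+00 -9.25122810e-01] [ 0.15333186 -0.57079201 -0.39553059] 85.14790575328696
tool y yaw 1.2929909961910715
```

View pics/c4.png

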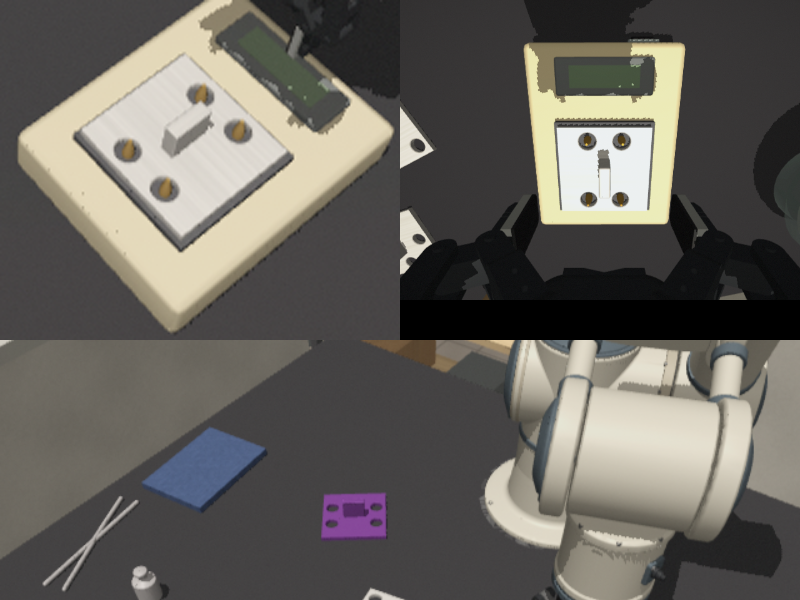

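The picture shows all four studs through the holes, the carrier flat on the plate, and the gripper well clear.

```bash
python3 -c "
from station import order
print(order.finish_job())"
```

```text
the job is handed in; nothing more can be done
None
```

carrier_b is seated flat on the stud plate with all four studs through its holes, the gripper has let go and is clear, the other carriers were not touched, and the job was handed in at about 11 s.

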